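# Clear the vanity box lid and hold it open for repair

## Task

The lid of the vanity box springs shut, and I want to fit a new stay to it. Take the white and the amber canister off the lid and stand them on the low shelf beside the green one, making one neat straight row along the middle of the shelf with gaps of no more than about 25 mm between neighbours (any order); set them down upright without dropping them, and leave the green canister and everything else on the counter where it is. Then raise the lid (it has a brass handle at the front) to 50 degrees from closed and keep holding it there: finish with the gripper still holding the lid open, do not let go.

Things in the scene. Friction and masses are not known exactly. Their poses are not given: they have to be found in the camera images.
- white_canister: Frosted white glass canister with a flat cap: upright cylinder, 50 mm diameter, 75 mm tall (cap included, same diameter), 0.13 to 0.25 kg. Origin at the centre of its underside, z up. Starts standing on the closed lid.
- amber_canister: Amber-brown glass canister with a flat cap: upright cylinder, 50 mm diameter, 75 mm tall (cap included, same diameter), 0.13 to 0.25 kg. Origin at the centre of its underside, z up. Starts standing on the closed lid.
- green_canister: Green glass canister with a flat cap: upright cylinder, 50 mm diameter, 75 mm tall (cap included, same diameter), 0.13 to 0.25 kg. Origin at the centre of its underside, z up. Already stands on the middle line of the shelf, anywhere from 85 mm left to 85 mm right of its centre; it stays there.
- shelf: Low grey shelf fixed on the counter, left or right (the box on the other side): one board 110 mm deep (its x), 300 mm long (its y) on two end panels, top face 50 mm above the counter. Origin on the counter under the board's centre; x points away from the robot; the row runs along y through x = 0.
- vanity_box: White box fixed on the counter, 180 mm deep (its x), 240 mm wide (its y), 85 mm high, with a dark wood lid 8 mm thick on its rim (top face of the closed lid 93 mm above the counter). Origin on the counter under the box's centre; x points away from the robot. The lid is hinged along the far (+x) top rim.
- lid_hinge (a point): Middle of the lid's hinge line, at the box's far top rim, 85 mm above the counter; the hinge line is the box's y axis direction.
- lid_grip (a point): Centre of the brass handle: round bar 36 mm long, 16 mm diameter, parallel to the hinge, on a 14 mm wide stalk at the middle of the lid's front edge, 30 mm ahead of the edge. 215 mm from the hinge line, 89 mm above the counter when closed (4 mm above hinge level); moves with the lid. Pinched by its end faces from above, it turns between the pads, so the tool can stay pointing down.
- lid (a joint): Lid angle in rad: 0 closed, growing as the front edge rises; 50 degrees = 0.873; stops at 1.7. A spring and its weight (0.25 kg) pull it shut from every angle; holding it takes about 2 to 3 N at the handle.
- hair_clip: Red plastic hair clip, 75 x 48 x 23 mm, lying towards the back of the counter. Leave alone. Origin under its spine.
- tongue_scraper: Steel U-shaped tongue scraper, 113 x 46 x 6 mm, lying near the robot. Leave alone. Origin in the middle of its underside.
- trinket_box: Round blue ceramic trinket box, 80 mm diameter, 65 mm tall, on the right. Leave alone. Origin under its centre.
- soap_bottle: Terracotta-coloured soap bottle, 60 mm diameter, 150 mm tall, on the left. Leave alone. Origin under its centre.
- tumbler: White ceramic tumbler, 72 mm diameter, 100 mm tall, on the left. Leave alone. Origin under its centre.
Mind the look-alikes: they are no part of the job. What is shaped like the white_canister but pink is not meant.

How it is judged:
By the outcome, as a careful person would: the job done as asked, in the order asked, and still so for the second after the job is handed in, while the arm keeps its last pose, push and grip.
It also fails if it takes over 69 s, if anything falls off the work surface, if the arm or the gripper's body presses on something with over 40 N, if the wrist force passes 120 N, or if a joint passes its speed limit or range.

## Robot

A 6-joint arm with a two-finger parallel gripper is mounted at the origin on the work surface. World frame = base frame: x ahead of the robot, y to its left, z up, the work surface at z = 0. Lengths are in mm, angles in rad, forces in N, time in s.
With the tool pointing down it reaches from about 300 to 775 mm from the base axis. Payload 14.6 kg.
Tool frame: the origin (TCP) lies at the very end of the fingers, on their centre line; the grasp point (between the pads) lies manip.grip_depth behind it (manip.grip_depth is the distance from the TCP to the grasp point, in mm); x points along the fingers, z is the direction in which the jaws open and shut, and the axes are right-handed (so a half turn about x gives the same grasp; the last joint's range is limited). The gripper opens to 94 mm and grips with 3 to 60 N. Pads are 16 mm wide; open, the fingers measure 119 mm over their backs; the gripper's body (75 mm by 177 mm) begins 78 mm behind the grasp point.
Start: joints at [1.102, 0.3, 1.521, -0, 1.321, -0.067], TCP at [215.088, 506.188, 180.746] pointing down, gripper open.
Joint ranges: [-3.03, 3.03], [-0.79, 2.21], [0.23, 2.52], [-1.04, 4.18], [0, 3.07], [-2.55, 2.55]. Speed limits (rad/s): [2.22, 2.22, 2.57, 3.14, 3.14, 3.14].

## Interface

Orientations are given as [roll, pitch, yaw] about the fixed x, y, z axes, in that order (R = Rz(yaw) Ry(pitch) Rx(roll)).
In Python, from cell import manip gives the robot as it stands.
- The arm moves only by the tool step_arm, never from a script. Its argument "commands" is one flat list of numbers, 7 for each row, row after row: the shift along the tool's x, y, z in m, then the turn, a rotation vector about the tool's x, y, z in degrees, then the finger opening in m, from 0 to 0.094. A call has 1 to 5 rows; each row shifts and turns the commanded pose from where the row before left it, along the tool's axes as they then stand; what a row does not reach is not made up. A row lasts 1/8 s, in which the tool goes at most 62.5 mm and 10.7 degrees, less where a joint would pass 70% of its speed; a pose out of reach is approached as far as the arm can. A call with a gripper value outside its range is refused whole. The fingers move at their own pace and stop on an object; "squeeze" is the grip in N (left out, the last holds). Time passes only in rows, so rows that do not move let the fingers close. It gives the time, the measured TCP pose, the force and the opening at its end, in the units of the state.
- manip.read_state(): the state, without advancing time (a new reading comes with each control period).
- manip.camera(name): name is "scene" or "top" or "wrist"; returns the picture (480x640x3 uint8, red, green, blue); there is no depth.
- manip.camera_model(name): a dict with "intrinsics" (3x3 intrinsics, pixels), "origin" and "orientation" of the camera in the world; the wrist camera has in their place "tool_from_camera" (4x4, takes a point from camera to tool coordinates, whose origin is the TCP and whose axes are the tool frame's). Camera axes: x right, y up, looking along -z (the intrinsics and any distortion apply to the point x, -y, -z); pixel columns grow to the right and rows downward; lengths in mm; the calibration is good to about 2 mm. A picture is of the moment at which its call begins: read the wrist's pose just before it. camera_model takes no time and is no camera call.
- manip.sign_off(): hands the job in, once; it reports no verdict.
Trained networks look in the newest picture that a camera, given by its name, has taken for a name from the list of things; names that differ only in an ending like _2 or _b are one class to them, and where a whole thing is asked for, a point or a joint stands for the part that bears it (a point fixed in the world has none). Each returns a list of dicts, best first, with "score" (0 to 1); they miss things now and then, are a little off and sometimes report something else, mostly with a low value. They report only what shows in the picture. A call takes as long as a camera call. They do not tell look-alikes from the thing itself.
- manip.find_in(thing, camera): "centre" ([row, column] in pixels, amid what is visible of it).
- manip.outline_of(thing, camera): "pixels" (480x640 bool, what is visible of it) and "centre" ([row, column] in pixels, amid what is visible of it).
The state is a dict: "clock": time; "joints": joint angles; "qd": joint speeds; "effort": joint torques, N m; "eef_pos": TCP position; "eef_rot": TCP orientation; "wrist_force": force on the tool from outside, world axes, zero at the start; "moment": the same for the moment, N m; "finger_gap": finger opening in mm.
Only numpy, scipy, OpenCV 4.12 (cv2) and the standard library are available. Lean on these libraries where they do the work, as an engineer would, in place of code of your own. Each camera call takes 0.05 s, during which the arm holds its last target. There are 200 camera calls.

## Working session

There is one attempt and no reset: what is moved stays moved. The work goes in short steps, Python scripts to look and compute and a tool call to move; the robot and the scene stay as the last step left them, time stands still between calls to the robot, and variables do not carry over. Pictures are saved under pics/ and viewed, about 8 in all and at most 12, crops included, and the job is handed in when it is done.

Besides the shell and the picture viewer there is one more tool, called after "Request:" as name(argument=value, ...) on one line, values as JSON. step_arm: Moves the arm, as the interface text tells. Its arguments: {"type":"object","properties":{"commands":{"type":"array"},"squeeze":{"type":"number"}},"required":["commands"]}

```bash
ls; mkdir -p pics
python3 - <<'E'
from cell import manip
import cv2,numpy as np
np.set_printoptions(precision=3,suppress=True)
print(manip.read_state(), manip.grip_depth)
for n in("scene","top"):
    im=manip.camera(n); cv2.imwrite(f"pics/{n}0.png",im[:,:,::-1]); m=manip.camera_model(n); print(n,m)
    for t in("white_canister","amber_canister","green_canister","shelf","vanity_box","lid_grip"):
        print(t,[(np.round(d["centre"]),round(d["score"],2)) for d in manip.find_in(t,n)])
print(manip.camera_model("wrist"))
E
```

```text
pics
{'clock': 0.0, 'joints': array([ 1.102,  0.3  ,  1.522,  0.   ,  1.321, -0.067]), 'qd': array([ 0.   ,  0.001,  0.   , -0.001, -0.002,  0.   ]), 'effort': array([  0.   , -53.18 , -35.274,   0.071,   0.024,  -0.   ]), 'eef_pos': array([214.946, 505.949, 180.183]), 'eef_rot': array([ 3.072,  1.57 , -2.042]), 'wrist_force': array([-1.173, -0.509, -0.372]), 'moment': array([0.007, 0.042, 0.013]), 'finger_gap': 94.19830757929215} 18.8
scene {'intrinsics': array([[574.818,   0.   , 316.015],
       [  0.   , 574.818, 247.038],
       [  0.   ,   0.   ,   1.   ]]), 'origin': array([1360.446, 1127.001, 1120.896]), 'orientation': array([0.917, 0.002, 2.543])}
white_canister [(array([193., 279.]), 0.92), (array([205., 332.]), 0.7), (array([206., 235.]), 0.63), (array([193., 259.]), 0.42)]
amber_canister [(array([213., 296.]), 0.66), (array([358., 419.]), 0.65)]
green_canister [(array([297., 372.]), 0.9)]
shelf [(array([296., 353.]), 0.87)]
vanity_box [(array([230., 283.]), 0.62)]
lid_grip [(array([218., 283.]), 0.68)]
top {'intrinsics': array([[610.493,   0.   , 317.918],
       [  0.   , 610.493, 237.706],
       [  0.   ,   0.   ,   1.   ]]), 'origin': array([ 456.946,    4.213, 1541.353]), 'orientation': array([ 0.094, -0.014, -1.599])}
white_canister [(array([207., 467.]), 0.95), (array([244., 414.]), 0.9), (array([322., 391.]), 0.87), (array([247., 469.]), 0.81)]
amber_canister [(array([237., 369.]), 0.7)]
green_canister [(array([235., 195.]), 0.61)]
shelf [(array([238., 232.]), 0.76)]
vanity_box [(array([240., 389.]), 0.77)]
lid_grip [(array([239., 388.]), 0.75)]
{'intrinsics': array([[361.516,   0.   , 316.162],
       [  0.   , 361.516, 235.816],
       [  0.   ,   0.   ,   1.   ]]), 'tool_from_camera': array([[   0.001,    0.271,   -0.963, -203.647],
       [  -0.   ,    0.963,    0.271,   79.435],
       [   1.   ,   -0.   ,    0.001,   -0.4  ],
       [   0.   ,    0.   ,    0.   ,    1.   ]])}
```

View pics/scene0.png

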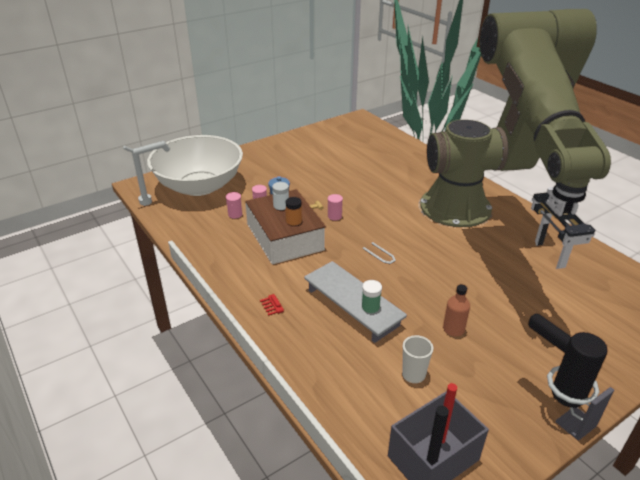

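View pics/top0.png

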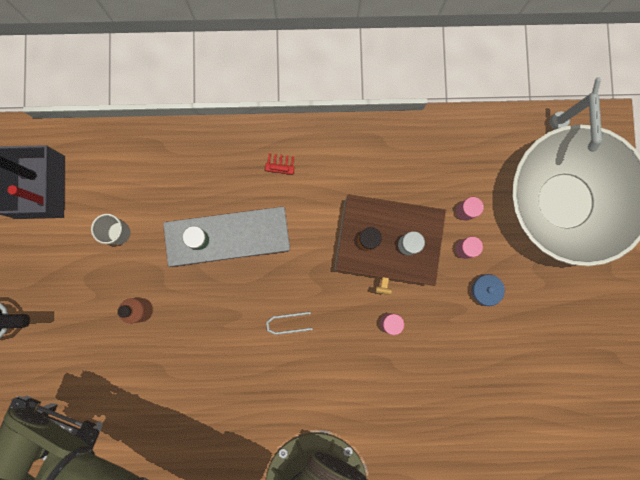

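The shelf is on the left, with green (white cap) at about (237,195) in the top view. The box is on the right, with amber (dark cap) at (238,369) and white at (243,412) on its lid. Three pink look-alikes stand on the counter at (207,472), (247,472) and (324,392), so they are not meant. The brass handle is at (286,384).

```bash
cat > h.py <<'E'
from cell import manip
import cv2,numpy as np
from scipy.spatial.transform import Rotation as R
from scipy.optimize import least_squares
np.set_printoptions(precision=3,suppress=True)
def cam(n,st=None):
    m=manip.camera_model(n);K=m["intrinsics"]
    if n=="wrist":
        st=st or manip.read_state()
        T=np.eye(4);T[:3,:3]=R.from_euler("xyz",st["eef_rot"]).as_matrix();T[:3,3]=st["eef_pos"]
        T=T@m["tool_from_camera"];return K,T[:3,:3],T[:3,3]
    return K,R.from_euler("xyz",m["orientation"]).as_matrix(),np.array(m["origin"])
def proj(c,P):
    K,Rm,o=c;p=(np.atleast_2d(P)-o)@Rm*[1,-1,-1];q=p@K.T;return q[:,:2]/q[:,2:]
def ray(c,uv,z):
    K,Rm,o=c;d=np.linalg.inv(K)@[uv[0],uv[1],1];d=Rm@(d*[1,-1,-1]);return o+d*(z-o[2])/d[2]
def cyl(c,cuv,z0,h=75,r=25):
    """xy of a standing cylinder whose silhouette centroid is at cuv (col,row)"""
    a=np.linspace(0,2*np.pi,40)
    def f(xy):
        P=np.concatenate([np.c_[xy[0]+r*np.cos(a),xy[1]+r*np.sin(a),0*a+z] for z in(z0,z0+h)])
        hu=cv2.convexHull(proj(c,P).astype(np.float32));M=cv2.moments(hu)
        return [M["m10"]/M["m00"]-cuv[0],M["m01"]/M["m00"]-cuv[1]]
    return least_squares(f,ray(c,cuv,z0+h/2)[:2],diff_step=1e-3).x
def mask_c(m):
    M=cv2.moments(m.astype(np.uint8),True);return M["m10"]/M["m00"],M["m01"]/M["m00"],M["m00"]
E
python3 - <<'E'
from h import *
for n in("top","scene"):
    im=manip.camera(n);c=cam(n)
    for t,z in(("white_canister",93),("amber_canister",93),("green_canister",50)):
        for d in manip.outline_of(t,n):
            u=mask_c(d["pixels"]);print(n,t,round(d["score"],2),np.array(u),cyl(c,u[:2],z))
    if n=="top":
        for t,z in(("shelf",50),("vanity_box",93)):
            d=manip.outline_of(t,n)[0];u=d["pixels"].astype(np.uint8)
            b=cv2.boxPoints(cv2.minAreaRect(cv2.findNonZero(u)))
            W=np.array([ray(c,p,z)[:2] for p in b]);print(t,u.sum(),W.tolist(),W.mean(0),np.linalg.norm(W-np.roll(W,1,0),axis=1))
        for nm,lo,hi in(("brass",(12,90,90),(28,255,255)),):
            hsv=cv2.cvtColor(im,cv2.COLOR_RGB2HSV)
        d=manip.outline_of("lid_grip",n);
        for e in d: print("grip",e["score"],mask_c(e["pixels"]))
        cr=im[185:345,320:500];cv2.imwrite("pics/crop1.png",cv2.resize(cr,None,fx=4,fy=4,interpolation=cv2.INTER_CUBIC)[:600,:720,::-1])
E
```

```text
top white_canister 0.91 [469.286 208.25  440.   ] [ 648.619 -374.348]
top white_canister 0.91 [391.273 323.048 418.   ] [ 388.622 -181.154]
top white_canister 0.63 [410.627 242.651 467.   ] [ 571.655 -233.503]
top white_canister 0.62 [468.285 247.279 463.   ] [ 557.4   -367.239]
top amber_canister 0.79 [368.271 238.4   458.   ] [ 584.005 -135.53 ]
top green_canister 0.94 [195.418 237.633 474.   ] [600.958 271.132]
top green_canister 0.55 [487.419 289.576 826.   ] [ 458.585 -419.104]
shelf 5168 [[648.9222830023632, 362.4899558652351], [680.8071280925633, 60.16032148082765], [562.690804082659, 47.65964689353991], [531.6578759209947, 347.8905909511541]] [606.02 204.55] [118.17  304.006 118.776 301.831]
vanity_box 5077 [[643.3779429403501, 351.43277333348715], [673.0716135375583, 59.603737170302374], [562.6894323987267, 48.3123623971055], [533.7724077264189, 338.18752071303476]] [603.228 199.384] [110.403 293.336 110.958 291.314]
grip 0.91 (390.0595629195829, 240.470789887159, 7001.0)
scene white_canister 0.8 [234.738 205.208 370.   ] [ 722.705 -261.976]
scene white_canister 0.72 [280.333 195.138 363.   ] [ 574.354 -231.434]
scene white_canister 0.72 [334.867 207.645 375.   ] [472.439 -73.693]
scene white_canister 0.71 [259.253 191.716 162.   ] [ 619.831 -287.659]
scene amber_canister 0.69 [293.924 210.561 396.   ] [ 586.151 -131.964]
scene green_canister 0.96 [371.722 296.538 543.   ] [602.451 275.094]
scene green_canister 0.52 [ 285.399  229.143 3630.   ] [ 629.353 -115.016]
```

View pics/crop1.png

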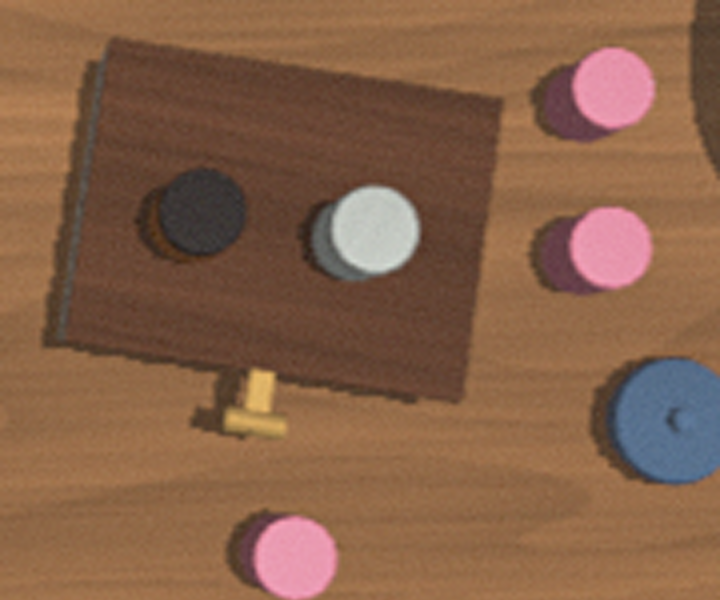

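The crop shows amber (dark cap) at crop (203,212) and white (pale grey cap) at (375,230), the only two on the lid. The pink ones are on the counter and are excluded. The brass bar is at crop (256,423).

Run:
```python
from h import *
c=cam("top")
f=lambda u,v,z:ray(c,(320+u/4-.4,185+v/4-.4),z)[:2]
W=np.array([f(*p,93) for p in((108,38),(502,98),(463,402),(62,340))]);print(W,np.linalg.norm(W-np.roll(W,1,0),axis=1),W.mean(0))
print("handle",f(256,423,95))
fx=(W[0]+W[1]-W[2]-W[3]);fy=W[0]+W[3]-W[1]-W[2];print("yaw",np.arctan2(fx[1],fx[0]),np.arctan2(-fy[0],fy[1]))
st=manip.read_state();print(st["eef_pos"],R.from_euler("xyz",st["eef_rot"]).as_matrix())
```

```text
[[ 696.185  -91.756]
 [ 653.692 -327.16 ]
 [ 472.568 -295.292]
 [ 515.846  -58.574]] [183.366 239.208 183.907 240.641] [ 584.573 -193.195]
handle [ 463.598 -171.661]
yaw -0.17805695922008932 -0.179709901711392
[215.091 506.181 180.742] [[ 0.    -0.92   0.391]
 [-0.     0.391  0.92 ]
 [-1.    -0.    -0.   ]]
```

```bash
cat >> h.py <<'E'
def plan(wps,grip,step=50,deg=10,st=None):
    """wps: list of (x,y,z,jaw-axis angle deg[,step]) -> rows; prints groups of 5"""
    st=st or manip.read_state();Rm=R.from_euler("xyz",st["eef_rot"]).as_matrix()
    p=np.array(st["eef_pos"]);a=np.degrees(np.arctan2(Rm[1,2],Rm[0,2]));rows=[]
    for w in wps:
        s=w[4] if len(w)>4 else step;t=np.array(w[:3],float);da=(w[3]-a+180)%360-180
        n=int(max(1,np.ceil(np.linalg.norm(t-p)/s),np.ceil(abs(da)/deg)));p0,a0=p.copy(),a
        for i in range(1,n+1):
            r=np.radians(a);z=np.array([np.cos(r),np.sin(r),0]);x=np.array([0,0,-1.]);M=np.c_[x,np.cross(z,x),z]
            d=np.round(M.T@(p0+(t-p0)*i/n-p)/1000,3);q=round(-(a0+da*i/n-a),1)
            p=p+M@d*1000;a-=q;rows.append([*d,q,0,0,grip])
    import json
    print("from",st["eef_pos"],"to",p,a,len(rows),"rows")
    for i in range(0,len(rows),5): print(json.dumps([float(v)+0. for r in rows[i:i+5] for v in r]).replace(" ",""))
E
python3 - <<'E'
from h import *
plan([(300,350,250,40),(585,-134,215,-10.3)],.094)
E
```

```text
from [215.091 506.181 180.742] to [ 585.347 -134.234  214.742] -10.321637902958528 16 rows
[-0.017,-0.035,-0.028,6.7,0.0,0.0,0.094,-0.018,-0.038,-0.023,6.8,0.0,0.0,0.094,-0.017,-0.04,-0.019,6.7,0.0,0.0,0.094,-0.017,-0.042,-0.014,6.8,0.0,0.0,0.094,0.003,-0.046,-0.008,4.2,0.0,0.0,0.094]
[0.003,-0.047,-0.004,4.2,0.0,0.0,0.094,0.003,-0.047,-0.001,4.2,0.0,0.0,0.094,0.003,-0.046,0.003,4.2,0.0,0.0,0.094,0.002,-0.047,0.006,4.1,0.0,0.0,0.094,0.003,-0.046,0.009,4.2,0.0,0.0,0.094]
[0.003,-0.045,0.013,4.2,0.0,0.0,0.094,0.003,-0.044,0.015,4.2,0.0,0.0,0.094,0.003,-0.042,0.019,4.2,0.0,0.0,0.094,0.003,-0.042,0.023,4.2,0.0,0.0,0.094,0.003,-0.039,0.025,4.2,0.0,0.0,0.094]
[0.003,-0.038,0.028,4.2,0.0,0.0,0.094]
```

Request:
step_arm(commands=[-0.017,-0.035,-0.028,6.7,0,0,0.094,-0.018,-0.038,-0.023,6.8,0,0,0.094,-0.017,-0.04,-0.019,6.7,0,0,0.094,-0.017,-0.042,-0.014,6.8,0,0,0.094,0.003,-0.046,-0.008,4.2,0,0,0.094])

```text
clock: 1.88
eef_pos: [324.1, 308.6, 248.2]
eef_rot: [0.064, 1.568, 0.686]
wrist_force: [-0.3, 0.4, 0.3]
finger_gap: 94.0
```

Request:
step_arm(commands=[0.003,-0.047,-0.004,4.2,0,0,0.094,0.003,-0.047,-0.001,4.2,0,0,0.094,0.003,-0.046,0.003,4.2,0,0,0.094,0.002,-0.047,0.006,4.1,0,0,0.094,0.003,-0.046,0.009,4.2,0,0,0.094])

```text
clock: 2.5
eef_pos: [443.3, 106.1, 232.9]
eef_rot: [-0.065, 1.57, 0.192]
wrist_force: [0.7, 0.6, 1.0]
finger_gap: 93.8
```

Request:
step_arm(commands=[0.003,-0.045,0.013,4.2,0,0,0.094,0.003,-0.044,0.015,4.2,0,0,0.094,0.003,-0.042,0.019,4.2,0,0,0.094,0.003,-0.042,0.023,4.2,0,0,0.094,0.003,-0.039,0.025,4.2,0,0,0.094])

```text
clock: 3.12
eef_pos: [562.2, -95.0, 217.7]
eef_rot: [0.059, 1.571, -0.05]
wrist_force: [0.5, 0.7, 0.6]
finger_gap: 93.9
```

Request:
step_arm(commands=[0.003,-0.038,0.028,4.2,0,0,0.094,0,0,0,0,0,0,0.094,0,0,0,0,0,0,0.094])

```text
clock: 3.5
eef_pos: [585.1, -133.8, 214.6]
eef_rot: [2.638, 1.57, 2.458]
wrist_force: [-0.2, -0.1, 0.0]
finger_gap: 94.1
```

Run:
```python
from h import *
st=manip.read_state();c=cam("wrist",st);im=manip.camera("wrist");cv2.imwrite("pics/w1.png",im[:,:,::-1]);print(st["clock"],st["wrist_force"])
for t in("amber_canister","white_canister"):
    for d in manip.outline_of(t,"wrist"):
        u=mask_c(d["pixels"]);print(t,round(d["score"],2),np.array(u),cyl(c,u[:2],93))
plan([(585,-134,118,-10.3,20)],.094)
```

```text
3.5 [-0.247 -0.055  0.003]
amber_canister 0.76 [ 317.389  241.248 4194.   ] [ 584.938 -136.373]
white_canister 0.9 [ 322.625  338.051 3790.   ] [ 573.474 -225.332]
white_canister 0.71 [ 150.867  293.918 3132.   ] [ 439.617 -158.885]
white_canister 0.64 [ 421.14   424.304 1227.   ] [ 648.668 -334.056]
from [ 585.207 -133.267  215.247] to [ 585.03  -134.251  118.247] -10.335110803045623 5 rows
[0.019,0.0,0.0,0.0,0.0,0.0,0.094,0.02,0.0,0.0,0.0,0.0,0.0,0.094,0.019,0.0,0.0,0.0,0.0,0.0,0.094,0.02,-0.001,0.0,0.1,0.0,0.0,0.094,0.019,0.0,0.0,0.0,0.0,0.0,0.094]
```

View pics/w1.png

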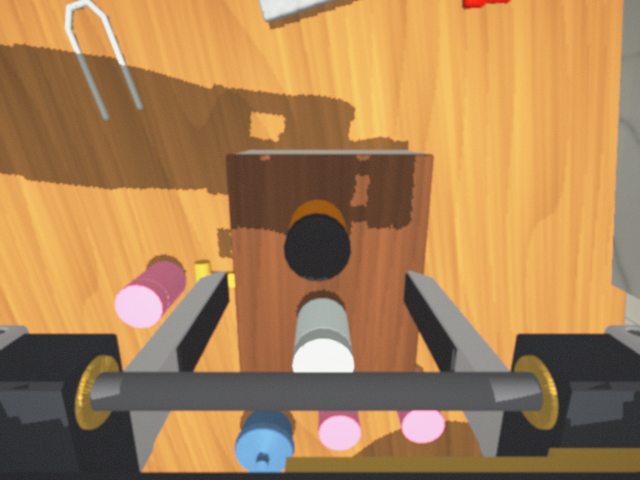

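The wrist view shows amber centred between the open fingers at (317,241), which agrees with (585,−136). I'm descending to grip it.

Request:
step_arm(commands=[0.019,-0.001,0,0,0,0,0.094,0.02,-0.001,0,0,0,0,0.094,0.019,0,0,0,0,0,0.094,0.02,0,0,0,0,0,0.094,0.019,0,0,0,0,0,0.094], squeeze=20)

```text
clock: 4.28
eef_pos: [584.9, -135.4, 117.6]
eef_rot: [-0.121, 1.57, -0.3]
wrist_force: [0.2, 0.1, 0.0]
finger_gap: 93.7
```

Request:
step_arm(commands=[0,0,0,0,0,0,0.094,0,0,0,0,0,0,0.04,0,0,0,0,0,0,0.04,0,0,0,0,0,0,0.04,0,0,0,0,0,0,0.04])

```text
clock: 4.9
eef_pos: [585.0, -136.2, 118.0]
eef_rot: [-0.072, 1.571, -0.252]
wrist_force: [0.1, 0.9, 0.6]
finger_gap: 57.1
```

Request:
step_arm(commands=[0,0,0,0,0,0,0.04,0,0,0,0,0,0,0.04,-0.005,0,0,0,0,0,0.04,-0.01,0,0,0,0,0,0.04,-0.02,0,0,0,0,0,0.04])

```text
clock: 5.52
eef_pos: [584.7, -136.1, 153.1]
eef_rot: [3.032, 1.57, 2.852]
wrist_force: [0.8, 1.0, -1.6]
finger_gap: 49.7
```

Run:
```python
from h import *
plan([(585,-100,210,-10),(608,208,210,6)],.04,step=45)
```

```text
from [ 584.702 -136.112  153.102] to [608.209 207.558 210.102] 5.976770554007836 9 rows
[-0.028,0.018,-0.003,-0.2,0.0,0.0,0.04,-0.029,0.018,-0.003,-0.1,0.0,0.0,0.04,0.0,0.044,-0.004,-2.3,0.0,0.0,0.04,0.0,0.044,-0.003,-2.3,0.0,0.0,0.04,0.0,0.044,-0.001,-2.3,0.0,0.0,0.04]
[0.0,0.044,0.001,-2.3,0.0,0.0,0.04,0.0,0.044,0.002,-2.2,0.0,0.0,0.04,0.0,0.044,0.005,-2.3,0.0,0.0,0.04,0.0,0.043,0.006,-2.3,0.0,0.0,0.04]
```

Request:
step_arm(commands=[-0.028,0.018,-0.003,-0.2,0,0,0.04,-0.029,0.018,-0.003,-0.1,0,0,0.04,0,0.044,-0.004,-2.3,0,0,0.04,0,0.044,-0.003,-2.3,0,0,0.04,0,0.044,-0.001,-2.3,0,0,0.04])

```text
clock: 6.15
eef_pos: [595.3, 33.6, 210.6]
eef_rot: [0.025, 1.57, -0.028]
wrist_force: [-0.1, -0.0, -2.2]
finger_gap: 49.4
```

Request:
step_arm(commands=[0,0.044,0.001,-2.3,0,0,0.04,0,0.044,0.002,-2.2,0,0,0.04,0,0.044,0.005,-2.3,0,0,0.04,0,0.033,0.006,-2.3,0,0,0.04,0,0.01,0,0,0,0,0.04])

```text
clock: 6.78
eef_pos: [607.9, 209.1, 210.0]
eef_rot: [1.317, 1.571, 1.423]
wrist_force: [0.1, 0.1, -1.5]
finger_gap: 49.5
```

Request:
step_arm(commands=[0,0,0,0,0,0,0.04,0,0,0,0,0,0,0.04])

```text
clock: 7.02
eef_pos: [608.2, 206.3, 210.0]
eef_rot: [-0.956, 1.571, -0.853]
wrist_force: [-0.6, 0.2, -1.8]
finger_gap: 49.7
```

Run:
```python
from h import *
st=manip.read_state();c=cam("wrist",st);im=manip.camera("wrist");cv2.imwrite("pics/w2.png",im[:,:,::-1]);print(st["clock"],st["eef_pos"],st["wrist_force"],st["finger_gap"])
for t,z in(("amber_canister",185),("green_canister",50)):
    for d in manip.outline_of(t,"wrist"):
        u=mask_c(d["pixels"]);print(t,round(d["score"],2),np.array(u),cyl(c,u[:2],z))
for d in manip.outline_of("shelf","wrist"):
    b=cv2.boxPoints(cv2.minAreaRect(cv2.findNonZero(d["pixels"].astype(np.uint8))));W=np.array([ray(c,p,50)[:2] for p in b]);print(d["score"],b.tolist(),W)
```

```text
7.025 [608.193 206.292 210.017] [-0.578  0.228 -1.845] 49.68203880426607
amber_canister 0.89 [  316.738   290.892 10609.   ] [607.838 206.347]
amber_canister 0.22 [ 453.132  314.536 1145.   ] [682.22 198.35]
green_canister 0.57 [ 316.182  151.12  3224.   ] [600.753 271.069]
green_canister 0.5 [243.267 451.911 191.   ] [553.877 -61.004]
0.92 [[257.0, 56.0], [375.0, 56.0], [375.0, 342.0], [257.0, 342.0]] [[538.3   347.217]
 [645.87  358.272]
 [689.393  64.16 ]
 [555.568  50.282]]
```

View pics/w2.png

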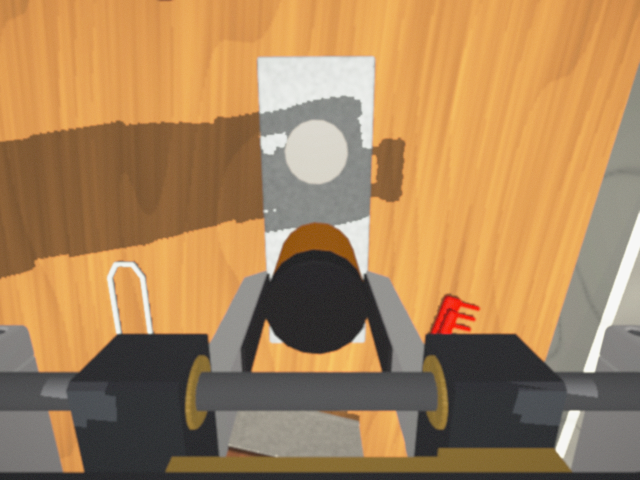

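Run:
```python
from h import *
st=manip.read_state();c=cam("wrist",st);manip.camera("wrist")
m=manip.outline_of("shelf","wrist")[0]["pixels"]
L=[];Q=[]
for r in range(65,235,3):
    k=np.flatnonzero(m[r])
    L.append(ray(c,(k[0]-.5,r),50));Q.append(ray(c,(k[-1]+.5,r),50))
for S in(L,Q):
    S=np.array(S);p=np.polyfit(S[:,1],S[:,0],1);print(p,np.std(S[:,0]-np.polyval(p,S[:,1])),[np.polyval(p,y) for y in(271,207,142)])
print(manip.read_state()["eef_pos"])
```

```text
[ -0.11  576.418] 0.5131415094940338 [np.float64(546.4882920896822), np.float64(553.5566412702883), np.float64(560.7354334068415)]
[ -0.109 685.1  ] 0.41113446378648943 [np.float64(655.5645379601981), np.float64(662.5397192527387), np.float64(669.6238877529753)]
[608.169 207.008 209.848]
```

The wrist view shows amber upright in the grip, centred over the shelf midline. Green is at (316,151), and the midline fitted from the shelf edges passes through it (601 against 600.8). I'm lowering here.

Request:
step_arm(commands=[0.035,0,0,0,0,0,0.04,0.035,0,0,0,0,0,0.04,0.03,0,0,0,0,0,0.04,0.02,0,0,0,0,0,0.04,0.01,0,0,0,0,0,0.04])

```text
clock: 7.95
eef_pos: [607.8, 207.2, 78.7]
eef_rot: [-2.956, 1.569, -2.851]
wrist_force: [-0.9, -0.3, -2.6]
finger_gap: 49.8
```

Request:
step_arm(commands=[0.002,0,0,0,0,0,0.04,0.001,0,0,0,0,0,0.04,0,0,0,0,0,0,0.04])

```text
clock: 8.32
eef_pos: [608.4, 207.5, 77.5]
eef_rot: [0.172, 1.57, 0.276]
wrist_force: [0.4, -0.4, -2.0]
finger_gap: 49.6
```

Request:
step_arm(commands=[0.001,0,0,0,0,0,0.04,0,0,0,0,0,0,0.04])

```text
clock: 8.57
eef_pos: [608.1, 207.4, 75.9]
eef_rot: [0.251, 1.571, 0.356]
wrist_force: [-0.4, -0.3, -1.6]
finger_gap: 49.8
```

Request:
step_arm(commands=[0.001,0,0,0,0,0,0.04,0,0,0,0,0,0,0.04])

```text
clock: 8.82
eef_pos: [608.2, 207.5, 75.5]
eef_rot: [0.179, 1.57, 0.283]
wrist_force: [-1.0, 0.3, 6.3]
finger_gap: 49.9
```

Request:
step_arm(commands=[0.001,0,0,0,0,0,0.04,0,0,0,0,0,0,0.04])

```text
clock: 9.07
eef_pos: [608.5, 207.5, 75.3]
eef_rot: [0.158, 1.569, 0.263]
wrist_force: [-3.3, -1.6, 11.4]
finger_gap: 49.5
```

Contact. I'm backing off 1 mm, opening and rising.

Request:
step_arm(commands=[-0.001,0,0,0,0,0,0.04,0,0,0,0,0,0,0.06,0,0,0,0,0,0,0.08,0,0,0,0,0,0,0.094,0,0,0,0,0,0,0.094])

```text
clock: 9.7
eef_pos: [608.1, 207.4, 74.6]
eef_rot: [3.052, 1.571, -3.127]
wrist_force: [0.1, -0.5, -0.7]
finger_gap: 86.2
```

Request:
step_arm(commands=[0,0,0,0,0,0,0.094,0,0,0,0,0,0,0.094,-0.02,0,0,0,0,0,0.094,-0.04,0,0,0,0,0,0.094,-0.05,0,0,0,0,0,0.094])

```text
clock: 10.32
eef_pos: [607.8, 207.4, 186.9]
eef_rot: [-2.992, 1.57, -2.887]
wrist_force: [-0.1, -0.2, 0.1]
finger_gap: 93.8
```

Run:
```python
from h import *
st=manip.read_state();c=cam("wrist",st);manip.camera("wrist")
for t in("amber_canister","green_canister"):
    for d in manip.outline_of(t,"wrist"):
        u=mask_c(d["pixels"]);print(t,round(d["score"],2),np.array(u),cyl(c,u[:2],50))
plan([(600,160,215,3),(573,-232,215,-10.3,45)],.094)
```

```text
amber_canister 0.8 [ 317.472  233.283 3887.   ] [608.037 207.333]
amber_canister 0.26 [ 274.523  442.123 6588.   ] [588.099 -18.512]
green_canister 0.7 [ 316.543  154.185 3720.   ] [600.609 271.021]
from [609.221 207.785 189.127] to [ 573.404 -232.352  215.127] -10.319768269197178 11 rows
[-0.013,-0.023,-0.007,1.5,0.0,0.0,0.094,-0.013,-0.024,-0.007,1.5,0.0,0.0,0.094,0.0,-0.043,-0.005,1.5,0.0,0.0,0.094,0.0,-0.044,-0.004,1.5,0.0,0.0,0.094,0.0,-0.043,-0.003,1.4,0.0,0.0,0.094]
[0.0,-0.044,-0.002,1.5,0.0,0.0,0.094,0.0,-0.043,-0.001,1.5,0.0,0.0,0.094,0.0,-0.044,0.001,1.5,0.0,0.0,0.094,0.0,-0.044,0.001,1.4,0.0,0.0,0.094,0.0,-0.043,0.003,1.5,0.0,0.0,0.094]
[0.0,-0.044,0.004,1.5,0.0,0.0,0.094]
```

Request:
step_arm(commands=[-0.013,-0.023,-0.007,1.5,0,0,0.094,-0.013,-0.024,-0.007,1.5,0,0,0.094,0,-0.043,-0.005,1.5,0,0,0.094,0,-0.044,-0.004,1.5,0,0,0.094,0,-0.043,-0.003,1.4,0,0,0.094])

```text
clock: 11.1
eef_pos: [589.0, 26.2, 211.4]
eef_rot: [-0.994, 1.571, -1.022]
wrist_force: [0.1, 0.9, 0.3]
finger_gap: 94.3
```

Request:
step_arm(commands=[0,-0.044,-0.002,1.5,0,0,0.094,0,-0.043,-0.001,1.5,0,0,0.094,0,-0.044,0.001,1.5,0,0,0.094,0,-0.044,0.001,1.4,0,0,0.094,0,-0.043,0.003,1.5,0,0,0.094])

```text
clock: 11.72
eef_pos: [573.7, -191.3, 211.4]
eef_rot: [-0.996, 1.571, -1.153]
wrist_force: [1.4, 0.4, -0.1]
finger_gap: 94.0
```

Request:
step_arm(commands=[0,-0.044,0.004,1.5,0,0,0.094,0,0,0,0,0,0,0.094,0,0,0,0,0,0,0.094])

```text
clock: 12.1
eef_pos: [571.6, -232.9, 211.0]
eef_rot: [1.951, 1.571, 1.77]
wrist_force: [-0.4, -0.6, -1.1]
finger_gap: 94.0
```

Run:
```python
from h import *
st=manip.read_state();c=cam("wrist",st);im=manip.camera("wrist");cv2.imwrite("pics/w3.png",im[:,:,::-1]);print(st["eef_pos"],c[2])
for t in("white_canister",):
    for d in manip.outline_of(t,"wrist"):
        u=mask_c(d["pixels"]);print(t,round(d["score"],2),np.array(u),cyl(c,u[:2],93))
plan([(573,-232,118,-10.3,20)],.094)
```

```text
[ 571.64  -232.913  211.047] [ 585.533 -155.326  414.705]
white_canister 0.92 [ 132.16   207.666 3418.   ] [ 437.206 -184.207]
white_canister 0.9 [ 411.787  340.446 1549.   ] [ 634.933 -338.561]
white_canister 0.81 [ 317.904  239.513 4363.   ] [ 572.317 -233.009]
white_canister 0.71 [ 335.979  341.521 2336.   ] [ 570.874 -327.634]
from [ 572.084 -232.031  211.076] to [ 573.068 -232.209  118.076] -10.284827904143773 5 rows
[0.019,0.0,0.0,0.0,0.0,0.0,0.094,0.018,0.0,0.0,0.0,0.0,0.0,0.094,0.019,0.0,0.001,0.0,0.0,0.0,0.094,0.018,0.0,0.0,0.0,0.0,0.0,0.094,0.019,0.0,0.0,0.0,0.0,0.0,0.094]
```

View pics/w3.png

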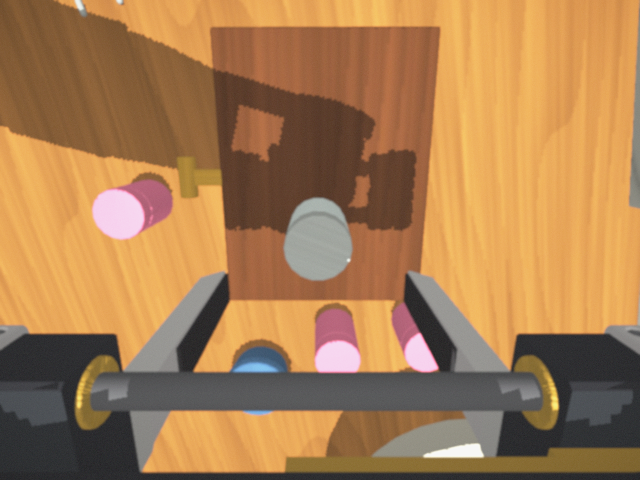

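White (grey-white cap) is the only one on the lid, centred between the fingers at (318,239). Pink ones stand beyond the box at (337,345) and (420,345) and at the left at (120,213). I'm descending.

Request:
step_arm(commands=[0.019,0,0,0,0,0,0.094,0.018,0,0,0,0,0,0.094,0.019,0,0,0,0,0,0.094,0.018,0,0,0,0,0,0.094,0.019,0,0,0,0,0,0.094])

```text
clock: 12.82
eef_pos: [572.3, -232.4, 116.7]
eef_rot: [-1.57, 1.571, -1.749]
wrist_force: [0.2, -0.3, 0.0]
finger_gap: 93.8
```

Request:
step_arm(commands=[0,0,0,0,0,0,0.094,0,0,0,0,0,0,0.04,0,0,0,0,0,0,0.04,0,0,0,0,0,0,0.04,0,0,0,0,0,0,0.04])

```text
clock: 13.45
eef_pos: [572.3, -232.7, 118.0]
eef_rot: [-0.319, 1.57, -0.499]
wrist_force: [1.0, -0.2, -0.6]
finger_gap: 57.5
```

Request:
step_arm(commands=[0,0,0,0,0,0,0.04,0,0,0,0,0,0,0.04,-0.005,0,0,0,0,0,0.04,-0.01,0,0,0,0,0,0.04,-0.02,0,0,0,0,0,0.04])

```text
clock: 14.08
eef_pos: [571.9, -232.5, 153.0]
eef_rot: [2.898, 1.569, 2.717]
wrist_force: [0.6, 0.4, -2.9]
finger_gap: 49.8
```

Run:
```python
from h import *
plan([(575,-190,210,-10),(602,100,215,5),(615.1,143,215,6.2,25)],.04,step=45)
```

```text
from [ 571.933 -232.547  152.97 ] to [614.858 142.675 214.97 ] 6.179510484516079 11 rows
[-0.029,0.021,-0.002,-0.2,0.0,0.0,0.04,-0.028,0.021,-0.003,-0.1,0.0,0.0,0.04,-0.001,0.042,-0.003,-2.1,0.0,0.0,0.04,0.0,0.041,-0.002,-2.2,0.0,0.0,0.04,-0.001,0.042,0.0,-2.1,0.0,0.0,0.04]
[-0.001,0.041,0.001,-2.2,0.0,0.0,0.04,-0.001,0.042,0.003,-2.1,0.0,0.0,0.04,0.0,0.041,0.004,-2.2,0.0,0.0,0.04,-0.001,0.042,0.006,-2.1,0.0,0.0,0.04,0.0,0.021,0.009,-0.6,0.0,0.0,0.04]
[0.0,0.02,0.008,-0.6,0.0,0.0,0.04]
```

Request:
step_arm(commands=[-0.029,0.021,-0.002,-0.2,0,0,0.04,-0.028,0.021,-0.003,-0.1,0,0,0.04,-0.001,0.042,-0.003,-2.1,0,0,0.04,0,0.041,-0.002,-2.2,0,0,0.04,-0.001,0.042,0,-2.1,0,0,0.04])

```text
clock: 14.7
eef_pos: [586.9, -64.7, 212.4]
eef_rot: [-0.062, 1.57, -0.124]
wrist_force: [-0.1, 0.0, -2.6]
finger_gap: 49.6
```

Request:
step_arm(commands=[-0.001,0.041,0.001,-2.2,0,0,0.04,-0.001,0.042,0.003,-2.1,0,0,0.04,0,0.041,0.004,-2.2,0,0,0.04,-0.001,0.042,0.006,-2.1,0,0,0.04,0,0.021,0.009,-0.6,0,0,0.04])

```text
clock: 15.32
eef_pos: [609.2, 123.7, 215.4]
eef_rot: [0.213, 1.57, 0.312]
wrist_force: [0.1, 0.2, -1.9]
finger_gap: 49.8
```

Request:
step_arm(commands=[0,0.02,0.008,-0.6,0,0,0.04,0,0,0,0,0,0,0.04,0,0,0,0,0,0,0.04])

```text
clock: 15.7
eef_pos: [615.3, 141.7, 214.6]
eef_rot: [-2.563, 1.57, -2.456]
wrist_force: [0.8, -1.1, -1.6]
finger_gap: 49.4
```

Run:
```python
from h import *
st=manip.read_state();c=cam("wrist",st);im=manip.camera("wrist");print(st["eef_pos"],st["finger_gap"])
for t,z in(("white_canister",st["eef_pos"][2]-25),("amber_canister",50),("green_canister",50)):
    for d in manip.outline_of(t,"wrist")[:1]:
        u=mask_c(d["pixels"]);print(t,round(d["score"],2),np.array(u),cyl(c,u[:2],z))
```

```text
[615.263 141.676 214.626] 49.37233841378427
white_canister 0.77 [  316.758   291.209 10595.   ] [614.949 141.554]
amber_canister 0.87 [ 316.919  150.308 3129.   ] [608.048 206.899]
green_canister 0.95 [ 316.355   64.237 4109.   ] [600.769 270.546]
```

Request:
step_arm(commands=[0.035,0,0,0,0,0,0.04,0.035,0,0,0,0,0,0.04,0.035,0,0,0,0,0,0.04,0.02,0,0,0,0,0,0.04,0.01,0,0,0,0,0,0.04])

```text
clock: 16.52
eef_pos: [614.9, 142.1, 78.8]
eef_rot: [-3.023, 1.57, -2.915]
wrist_force: [-0.7, 0.5, -2.2]
finger_gap: 49.4
```

Request:
step_arm(commands=[0.002,0,0,0,0,0,0.04,0,0,0,0,0,0,0.04])

```text
clock: 16.77
eef_pos: [615.6, 142.5, 78.6]
eef_rot: [0.047, 1.57, 0.155]
wrist_force: [-0.3, 0.7, -1.7]
finger_gap: 49.8
```

Request:
step_arm(commands=[0.001,0,0,0,0,0,0.04,0,0,0,0,0,0,0.04])

```text
clock: 17.02
eef_pos: [615.3, 142.5, 77.1]
eef_rot: [0.027, 1.57, 0.134]
wrist_force: [-0.1, -0.6, -2.4]
finger_gap: 49.1
```

Request:
step_arm(commands=[0.001,0,0,0,0,0,0.04,0,0,0,0,0,0,0.04])

```text
clock: 17.27
eef_pos: [615.1, 142.5, 75.7]
eef_rot: [-2.844, 1.571, -2.736]
wrist_force: [0.5, 0.3, -2.4]
finger_gap: 50.0
```

Request:
step_arm(commands=[0.001,0,0,0,0,0,0.04,0,0,0,0,0,0,0.04])

```text
clock: 17.52
eef_pos: [615.3, 142.6, 75.4]
eef_rot: [0.109, 1.57, 0.217]
wrist_force: [-2.8, -0.5, 4.4]
finger_gap: 49.4
```

Request:
step_arm(commands=[0,0,0,0,0,0,0.04,0,0,0,0,0,0,0.06,0,0,0,0,0,0,0.08,0,0,0,0,0,0,0.094,0,0,0,0,0,0,0.094])

```text
clock: 18.15
eef_pos: [615.2, 142.5, 74.7]
eef_rot: [-3.121, 1.571, -3.013]
wrist_force: [0.3, -0.2, 0.1]
finger_gap: 86.4
```

Request:
step_arm(commands=[0,0,0,0,0,0,0.094,0,0,0,0,0,0,0.094,-0.02,0,0,0,0,0,0.094,-0.04,0,0,0,0,0,0.094,-0.06,0,0,0,0,0,0.094])

```text
clock: 18.77
eef_pos: [614.4, 142.4, 194.7]
eef_rot: [-3.077, 1.568, -2.969]
wrist_force: [1.4, 0.9, -0.9]
finger_gap: 93.8
```

Run:
```python
from h import *
st=manip.read_state();c=cam("wrist",st);im=manip.camera("wrist");print(st["eef_pos"],st["finger_gap"])
for t in("white_canister","amber_canister","green_canister"):
    for d in manip.outline_of(t,"wrist")[:1]:
        u=mask_c(d["pixels"]);print(t,round(d["score"],2),np.array(u),cyl(c,u[:2],50))
plan([(590,80,200,20),(462,-171,180,79.7,45)],.094)
```

```text
[614.394 142.393 194.656] 93.76581123330517
white_canister 0.71 [ 318.373  231.096 3618.   ] [615.19 142.17]
amber_canister 0.89 [ 318.253  152.44  3579.   ] [607.958 206.996]
green_canister 0.92 [ 317.941   60.078 4714.   ] [600.773 270.583]
from [615.464 142.603 195.541] to [ 462.124 -171.277  179.541] 79.67906384028214 9 rows
[-0.002,-0.03,-0.016,-6.9,0.0,0.0,0.094,-0.002,-0.027,-0.019,-6.9,0.0,0.0,0.094,0.003,-0.027,-0.03,-8.5,0.0,0.0,0.094,0.003,-0.023,-0.033,-8.6,0.0,0.0,0.094,0.002,-0.018,-0.036,-8.5,0.0,0.0,0.094]
[0.003,-0.012,-0.039,-8.5,0.0,0.0,0.094,0.003,-0.006,-0.04,-8.6,0.0,0.0,0.094,0.003,-0.001,-0.04,-8.5,0.0,0.0,0.094,0.003,0.006,-0.04,-8.5,0.0,0.0,0.094]
```

The row is straight: (615.2,142), (608,207), (600.8,270.6), with gaps of about 15 mm. Next is the handle.

Request:
step_arm(commands=[-0.002,-0.03,-0.016,-6.9,0,0,0.094,-0.002,-0.027,-0.019,-6.9,0,0,0.094,0.003,-0.027,-0.03,-8.5,0,0,0.094,0.003,-0.023,-0.033,-8.6,0,0,0.094,0.002,-0.018,-0.036,-8.5,0,0,0.094])

```text
clock: 19.6
eef_pos: [533.8, -28.2, 189.0]
eef_rot: [2.226, 1.568, 3.027]
wrist_force: [0.1, 0.3, 0.7]
finger_gap: 94.1
```

Request:
step_arm(commands=[0.003,-0.012,-0.039,-8.5,0,0,0.094,0.003,-0.006,-0.04,-8.6,0,0,0.094,0.003,-0.001,-0.04,-8.5,0,0,0.094,0.003,0.006,-0.04,-8.5,0,0,0.094,0,0,0,0,0,0,0.094])

```text
clock: 20.23
eef_pos: [460.3, -172.7, 177.2]
eef_rot: [1.391, 1.568, 2.781]
wrist_force: [-1.2, 0.7, -0.8]
finger_gap: 94.2
```

Request:
step_arm(commands=[0,0,0,0,0,0,0.07,0,0,0,0,0,0,0.07,0,0,0,0,0,0,0.07])

```text
clock: 20.6
eef_pos: [462.1, -170.7, 178.6]
eef_rot: [1.12, 1.571, 2.511]
wrist_force: [0.4, 0.2, -1.3]
finger_gap: 70.7
```

Run:
```python
from h import *
st=manip.read_state();c=cam("wrist",st);im=manip.camera("wrist");cv2.imwrite("pics/w4.png",im[:,:,::-1]);print(st["eef_pos"],st["joints"],st["finger_gap"])
M=R.from_euler("xyz",st["eef_rot"]).as_matrix();print(np.degrees(np.arctan2(M[1,2],M[0,2])))
print("predicted handle px",proj(c,[461.6,-170.9,89]))
for d in manip.outline_of("lid_grip","wrist"): print(d["score"],mask_c(d["pixels"]))
hsv=cv2.cvtColor(im,cv2.COLOR_RGB2HSV)
np.save("w4.npy",im)
```

```text
[ 462.085 -170.698  178.587] [-0.428  0.174  1.682  0.     1.286 -1.819] 70.6903592644385
79.70610424906272
predicted handle px [[316.491 231.965]]
0.7 (316.74960753532184, 343.2711930926217, 28028.0)
```

View pics/w4.png

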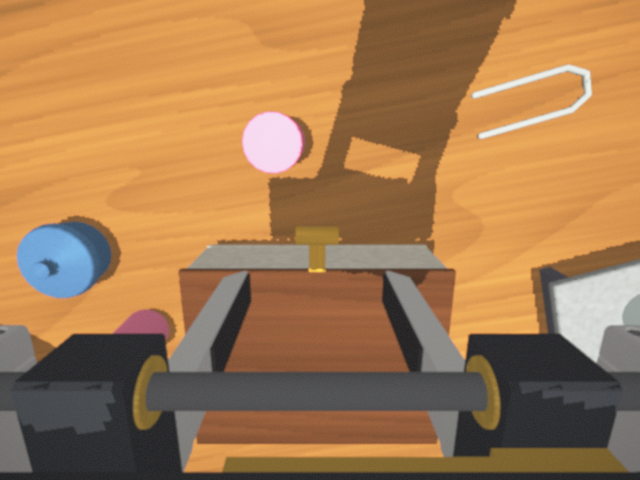

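The brass bar is at (317,236), level in the image and centred between the fingers; the prediction was (316.5,232), so it is 2–3 mm further away. The pink canister at (273,142) is clear.

Request:
step_arm(commands=[0.03,-0.002,0,0,0,0,0.07,0.03,0,0,0,0,0,0.07,0.025,0,0,0,0,0,0.07,0.015,0,0,0,0,0,0.07,0.007,0,0,0,0,0,0.07], squeeze=25)

```text
clock: 21.32
eef_pos: [463.8, -171.6, 71.4]
eef_rot: [1.304, 1.57, 2.695]
wrist_force: [0.2, 0.3, -0.3]
finger_gap: 70.1
```

Request:
step_arm(commands=[0,0,0,0,0,0,0.07,0,0,0,0,0,0,0.055,0,0,0,0,0,0,0.045,0,0,0,0,0,0,0.045,0,0,0,0,0,0,0.045])

```text
clock: 21.95
eef_pos: [463.9, -171.8, 71.9]
eef_rot: [-1.919, 1.571, -0.528]
wrist_force: [-0.3, -0.3, -0.3]
finger_gap: 45.2
```

Run:
```python
from h import *
st=manip.read_state();c=cam("wrist",st);im=manip.camera("wrist");cv2.imwrite("pics/w5.png",cv2.resize(im[130:350,180:460],None,fx=2.5,fy=2.5)[:,:,::-1]);print(st["eef_pos"],st["wrist_force"],st["finger_gap"],proj(c,[464,-171,89]))
```

```text
[ 463.852 -171.759   71.876] [-0.308 -0.31  -0.27 ] 45.24087764748756 [[318.437 282.681]]
```

View pics/w5.png

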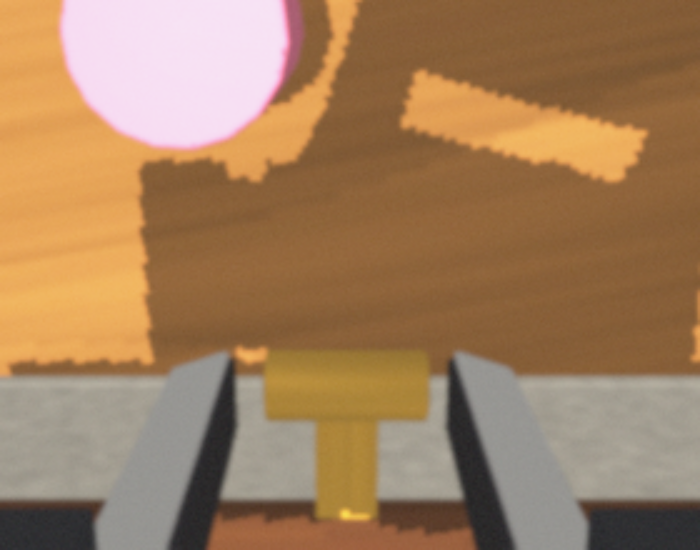

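The bar sits centred between the pads. I'm closing on it.

Request:
step_arm(commands=[0,0,0,0,0,0,0.03,0,0,0,0,0,0,0.03,0,0,0,0,0,0,0.03,0,0,0,0,0,0,0.03], squeeze=30)

```text
clock: 22.5
eef_pos: [463.8, -171.7, 71.8]
eef_rot: [-1.744, 1.571, -0.354]
wrist_force: [-0.8, 0.6, 0.7]
finger_gap: 29.8
```

Run:
```python
from h import *
st=manip.read_state();print(st["eef_pos"],st["wrist_force"],st["finger_gap"])
M=R.from_euler("xyz",st["eef_rot"]).as_matrix();print(M)
# arc: handle centre 215 from hinge, 4 above; rows of 2.5 deg in tool x (down), y (towards robot)
r=np.hypot(214.96,4);a0=np.arctan2(4,214.96);
th=np.radians(np.linspace(0,50,26));h=r*np.cos(a0+th);v=r*np.sin(a0+th)
e=np.zeros(2);out=[]
for i in range(1,26):
    t=np.array([-(v[i]-v[0]),(h[i]-h[0])]);d=np.round(t-e);e+=d;out.append(d/1000)
print(np.array(out).tolist(),e,t)
```

```text
[ 463.839 -171.711   71.753] [-0.832  0.606  0.678] 29.808901407844708
[[ 0.    -0.984  0.179]
 [-0.     0.179  0.984]
 [-1.    -0.    -0.   ]]
[[-0.007, -0.0], [-0.008, -0.001], [-0.007, -0.001], [-0.008, -0.001], [-0.007, -0.001], [-0.008, -0.002], [-0.007, -0.001], [-0.007, -0.002], [-0.007, -0.003], [-0.007, -0.002], [-0.007, -0.003], [-0.007, -0.003], [-0.007, -0.004], [-0.006, -0.003], [-0.007, -0.004], [-0.006, -0.004], [-0.007, -0.004], [-0.006, -0.004], [-0.005, -0.005], [-0.006, -0.005], [-0.006, -0.005], [-0.005, -0.005], [-0.005, -0.006], [-0.005, -0.005], [-0.005, -0.006]] [-163.  -80.] [-163.24   -79.851]
```

The gap reads 29.8 mm where the bar should stop the fingers at 36, so I need to look.

Run:
```python
from h import *
im=manip.camera("wrist");cv2.imwrite("pics/w6.png",cv2.resize(im[130:350,180:460],None,fx=2.5,fy=2.5)[:,:,::-1])
```

```text
(no output)
```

View pics/w6.png

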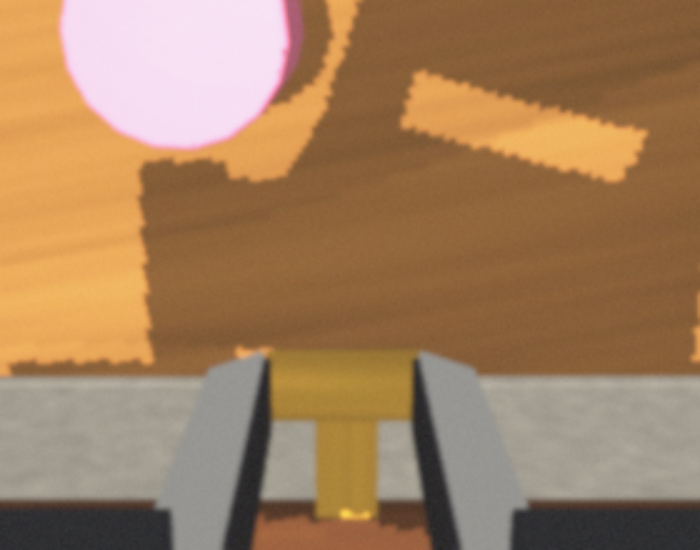

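Run:
```python
from h import *
def brass(im,x0,x1,y0,y1):
    hsv=cv2.cvtColor(im,cv2.COLOR_RGB2HSV)[y0:y1,x0:x1]
    return hsv
st=manip.read_state();ct=cam("top");cw=cam("wrist",st)
st4=dict(st);st4["eef_pos"]=np.array([462.085,-170.698,178.587]);c4=cam("wrist",st4)
obs=[(ct,(383.6,290.3)),(c4,(317,236)),(cw,(180+347/2.5,130+384/2.5))]
for c,u in obs: print([ray(c,u,z)[:2] for z in(80,89,97)])
s=least_squares(lambda P:np.concatenate([(proj(c,P)[0]-u) for c,u in obs]),[464,-171,89]);print(s.x,s.fun)
```

```text
[array([ 463.786, -173.489]), array([ 463.744, -172.395]), array([ 463.706, -171.422])]
[array([ 467.661, -171.566]), array([ 465.164, -171.126]), array([ 462.944, -170.734])]
[array([ 468.319, -171.463]), array([ 464.506, -170.833]), array([ 461.117, -170.272])]
[ 464.8   -171.      88.658] [-0.621 -0.429  0.069 -0.544 -0.205  0.288]
```

Request:
step_arm(commands=[0,0,0,0,0,0,0.025,0,0,0,0,0,0,0.02])

```text
clock: 22.8
eef_pos: [463.8, -171.7, 71.8]
eef_rot: [-1.866, 1.571, -0.476]
wrist_force: [-0.2, 0.4, 1.5]
finger_gap: 20.6
```

Request:
step_arm(commands=[0,0,0,0,0,0,0.02,0,0,0,0,0,0,0.02])

```text
clock: 23.05
eef_pos: [463.8, -171.7, 71.8]
eef_rot: [-1.878, 1.571, -0.487]
wrist_force: [-0.4, 0.5, 1.3]
finger_gap: 19.9
```

Run:
```python
from h import *
im=manip.camera("wrist");s=manip.camera("scene")
a=cv2.resize(im[200:360,180:460],None,fx=2.5,fy=2.5);b=cv2.resize(s[150:270,210:350],None,fx=2,fy=2)
o=np.zeros((400+0,700,3),np.uint8);o[:400,:700]=a
o2=np.zeros((600,700,3),np.uint8);o2[:360]=a[:360];o2[360:600,:280]=b
cv2.imwrite("pics/w7.png",o2[:,:,::-1])
```

```text
(no output)
```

View pics/w7.png

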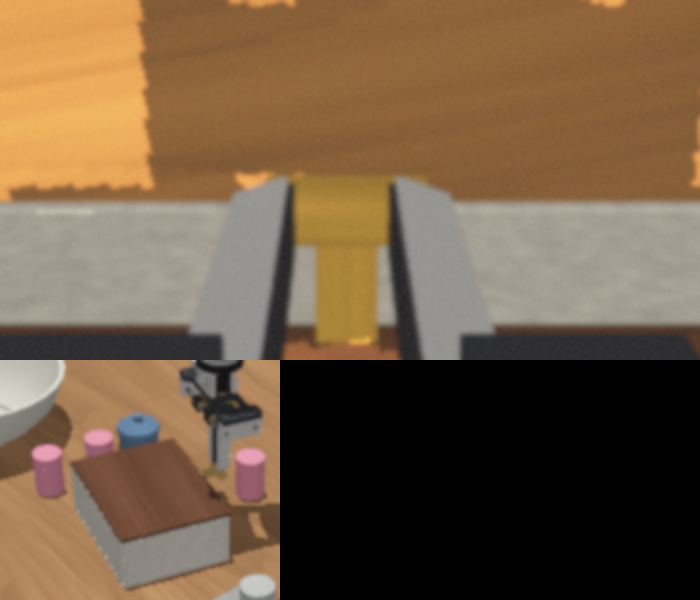

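Run:
```python
from h import *
c=cam("scene")
for z in(72,89,97,105,115): print(z,proj(c,[463.8,-171.7,z]))
s=manip.camera("scene");w=manip.camera("wrist")
b=cv2.resize(s[170:230,290:350],None,fx=10,fy=10,interpolation=cv2.INTER_CUBIC)
for z in(72,89,105):
    u=(proj(c,[463.8,-171.7,z])[0]-[290,170])*10;cv2.circle(b,tuple(int(v) for v in u),3,(0,255,0),-1)
cv2.imwrite("pics/s2.png",b[:,:,::-1])
```

```text
72 [[319.239 208.163]]
89 [[319.249 203.825]]
97 [[319.253 201.766]]
105 [[319.258 199.698]]
115 [[319.264 197.096]]
```

View pics/s2.png

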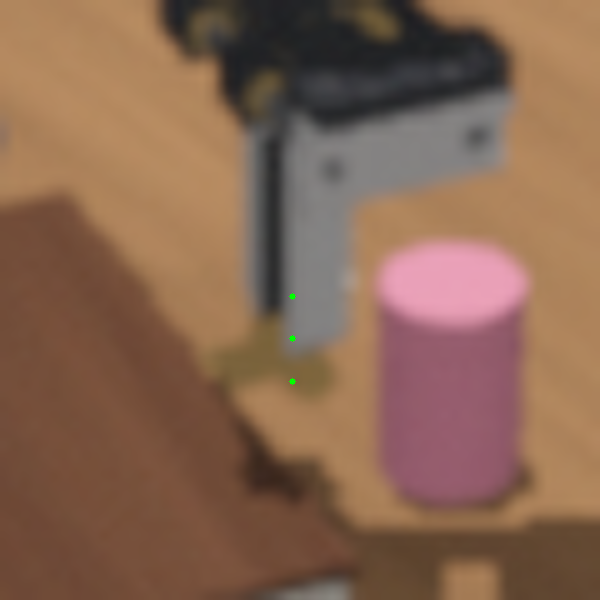

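Views of the wrist and scene show the fingertips ending just on top of the bar, about 27 mm above the reported TCP. That left them above the bar. I'm opening and going lower in small steps, watching the force.

Request:
step_arm(commands=[0,0,0,0,0,0,0.06,0,0,0,0,0,0,0.06,0,0,0,0,0,0,0.06,0,0,0,0,0,0,0.06])

```text
clock: 23.75
eef_pos: [463.8, -171.7, 71.7]
eef_rot: [1.448, 1.571, 2.839]
wrist_force: [-0.6, -0.1, -0.5]
finger_gap: 56.5
```

Request:
step_arm(commands=[0.006,0,0,0,0,0,0.06,0.006,0,0,0,0,0,0.06,0.006,0,0,0,0,0,0.06])

```text
clock: 24.12
eef_pos: [463.7, -171.6, 53.1]
eef_rot: [1.278, 1.57, 2.668]
wrist_force: [-0.6, -0.6, -0.4]
finger_gap: 59.9
```

Request:
step_arm(commands=[0.004,0,0,0,0,0,0.06,0.003,0,0,0,0,0,0.06,0,0,0,0,0,0,0.045,0,0,0,0,0,0,0.03,0,0,0,0,0,0,0.03])

```text
clock: 24.75
eef_pos: [464.1, -170.6, 46.8]
eef_rot: [-0.037, 1.569, 1.353]
wrist_force: [1.7, 3.9, 0.2]
finger_gap: 35.6
```

Request:
step_arm(commands=[0,0,0,0,0,0,0.03,0,0,0,0,0,0,0.03,0,0,0,0,0,0,0.03])

```text
clock: 25.12
eef_pos: [464.0, -170.7, 46.8]
eef_rot: [-0.005, 1.569, 1.386]
wrist_force: [1.8, 9.2, 0.8]
finger_gap: 35.6
```

Gripped at 35.6 mm on the bar. I'm relieving the small side load by 1 mm, then starting the arc.

Request:
step_arm(commands=[0,0,0.001,0,0,0,0.03,-0.007,0,0,0,0,0,0.03,-0.008,-0.001,0,0,0,0,0.03,-0.007,-0.001,0,0,0,0,0.03,0,0,0,0,0,0,0.03])

```text
clock: 25.75
eef_pos: [465.7, -170.9, 69.1]
eef_rot: [1.345, 1.57, 2.736]
wrist_force: [-1.5, 3.5, -3.0]
finger_gap: 35.7
```

Request:
step_arm(commands=[-0.008,-0.001,0,0,0,0,0.03,-0.007,-0.001,0,0,0,0,0.03,-0.008,-0.002,0,0,0,0,0.03,-0.007,-0.001,0,0,0,0,0.03,0,0,0,0,0,0,0.03])

```text
clock: 26.38
eef_pos: [471.7, -172.1, 99.7]
eef_rot: [-1.637, 1.569, -0.246]
wrist_force: [4.8, 3.0, -4.0]
finger_gap: 35.6
```

Request:
step_arm(commands=[-0.007,-0.002,0,0,0,0,0.03,-0.007,-0.003,0,0,0,0,0.03,-0.007,-0.002,0,0,0,0,0.03,-0.007,-0.003,0,0,0,0,0.03,0,0,0,0,0,0,0.03])

```text
clock: 27.0
eef_pos: [481.0, -173.8, 127.3]
eef_rot: [-1.688, 1.57, -0.297]
wrist_force: [1.6, 4.6, -3.6]
finger_gap: 35.8
```

Request:
step_arm(commands=[-0.007,-0.003,0,0,0,0,0.03,-0.007,-0.004,0,0,0,0,0.03,-0.006,-0.003,0,0,0,0,0.03,-0.007,-0.004,0,0,0,0,0.03,0,0,0,0,0,0,0.03])

```text
clock: 27.62
eef_pos: [494.9, -176.3, 154.5]
eef_rot: [-1.593, 1.57, -0.202]
wrist_force: [-0.4, 4.9, -2.9]
finger_gap: 35.8
```

Request:
step_arm(commands=[-0.006,-0.004,0,0,0,0,0.03,-0.007,-0.004,0,0,0,0,0.03,-0.006,-0.004,0,0,0,0,0.03,-0.005,-0.005,0,0,0,0,0.03,0,0,0,0,0,0,0.03])

```text
clock: 28.25
eef_pos: [511.5, -179.3, 178.6]
eef_rot: [1.138, 1.571, 2.529]
wrist_force: [-3.0, 6.5, -1.1]
finger_gap: 35.6
```

Request:
step_arm(commands=[-0.006,-0.005,0,0,0,0,0.03,-0.006,-0.005,0,0,0,0,0.03,-0.005,-0.005,0,0,0,0,0.03,0,0,0,0,0,0,0.03])

```text
clock: 28.75
eef_pos: [526.5, -182.0, 195.4]
eef_rot: [-1.562, 1.57, -0.171]
wrist_force: [-0.9, 5.4, -4.0]
finger_gap: 35.8
```

```bash
cat > lid.py <<'E'
from h import *
st=manip.read_state();p=st["eef_pos"];xd=np.array([np.cos(-.179),np.sin(-.179)])
adv=(p[:2]-[464,-170.7])@xd;lift=p[2]-46.8
print(st["clock"],p,st["wrist_force"],st["finger_gap"],"adv",adv,"lift",lift)
f=lambda t:(215*(1-np.cos(t))+4*np.sin(t),215*np.sin(t)-4*(1-np.cos(t)))
t=least_squares(lambda t:np.array(f(t[0]))-[adv,lift],[.7]);print("angle",np.degrees(t.x),t.fun,"50deg:",f(np.radians(50)))
E
python3 lid.py
```

```text
28.75 [ 526.455 -182.013  195.407] [-0.902  5.383 -4.001] 35.78813095998629 adv 63.47096590585333 lift 148.6066535697188
angle [44.137] [ 0.014 -0.015] 50deg: (np.float64(79.86484168986995), np.float64(163.27070570932642))
```

Request:
step_arm(commands=[-0.005,-0.005,0,0,0,0,0.03,-0.005,-0.005,0,0,0,0,0.03,-0.005,-0.006,0,0,0,0,0.03,0,0,0,0,0,0,0.03,0,0,0,0,0,0,0.03])

```text
clock: 29.38
eef_pos: [542.1, -184.9, 210.0]
eef_rot: [-1.111, 1.571, 0.28]
wrist_force: [1.2, 5.9, -4.1]
finger_gap: 35.4
```

```bash
python3 lid.py
python3 - <<'E'
from h import *
s=manip.camera("scene");w=manip.camera("wrist");c=cam("scene");cw=cam("wrist")
b=cv2.resize(s[110:350,190:450],None,fx=2.5,fy=2.5,interpolation=cv2.INTER_CUBIC)
# predicted lid corners (top face) for angle t, plus handle
xd=np.array([np.cos(-.179),np.sin(-.179)]);yd=np.array([-xd[1],xd[0]])
H=np.array([464.4,-171])+215*xd
for t,col in((47,(255,0,0)),(50,(0,255,0)),(53,(0,0,255))):
    t=np.radians(t);P=[]
    for d,y in((0,120),(185,120),(185,-120),(0,-120)):
        h,v=d*np.cos(t)-8*np.sin(t),d*np.sin(t)+8*np.cos(t);P.append([*(H-xd*h+yd*y),85+v])
    u=((proj(c,np.array(P))-[190,110])*2.5).astype(np.int32);cv2.polylines(b,[u],True,col,1)
b=b[:600];cv2.imwrite("pics/fin.png",b[:,:,::-1])
manip.camera("top");ct=cam("top")
for t in("white_canister","amber_canister","green_canister"):
    for n,cc in(("top",ct),("scene",c)):
        for d in manip.outline_of(t,n)[:5]:
            u=mask_c(d["pixels"]);x=cyl(cc,u[:2],50)
            if x[1]>50: print(t,n,round(d["score"],2),x)
E
```

```text
29.375 [ 542.069 -184.854  209.994] [ 1.186  5.852 -4.084] 35.442801810986495 adv 79.34171863083795 lift 163.19406199421593
angle [49.879] [ 0.17  -0.209] 50deg: (np.float64(79.86484168986995), np.float64(163.27070570932642))
white_canister top 0.59 [615.085 141.887]
white_canister scene 0.96 [617.612 144.402]
amber_canister top 0.95 [608.26  208.735]
amber_canister scene 0.91 [610.924 211.309]
green_canister top 0.73 [601.312 271.841]
green_canister top 0.68 [769.337  70.818]
green_canister scene 0.68 [654.96  285.551]
```

View pics/fin.png

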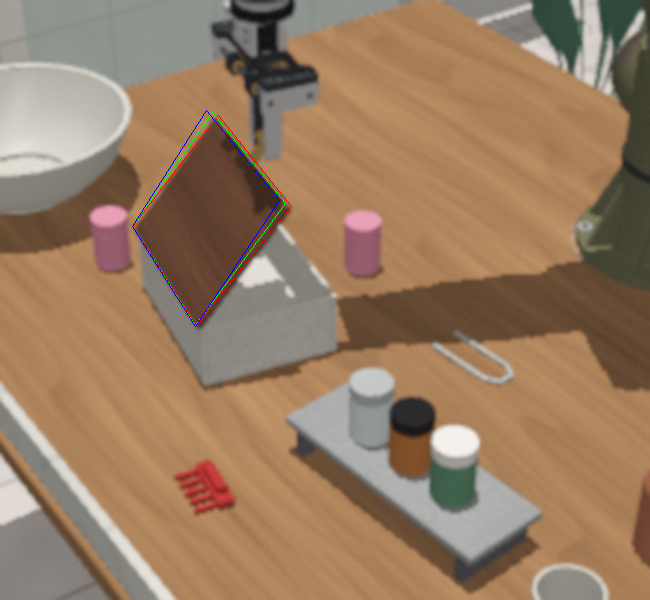

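The final view shows the lid edge on the 50° overlay (its corners near (212,115) and (288,205)). The handle is held, the three canisters stand upright in a straight row, and nothing else in view has moved. I'm handing in.

```bash
python3 -c "
from cell import manip
s=manip.read_state();print(s['clock'],s['eef_pos'],s['finger_gap'],s['wrist_force']);print(manip.sign_off())"
```

```text
29.825 [ 542.03447553 -184.86051389  209.99346583] 35.90735254883355 [-0.05740611  5.79795573 -5.31343028]
the job is handed in; nothing more can be done
None
```

The amber and white canisters now stand on the shelf beside the green one, and the gripper is holding the lid open at about 50°. I handed the job in at 29.8 s of the 69 s limit.

- **Canister row:** from the wrist camera, white is at (615,142), amber at (608,207) and green at (601,271) mm. They form a straight line along the shelf's middle with gaps of about 15 mm, and green did not move.
- **Lid:** the arm's position puts the lid at 49.9°, and an overlay on the scene image agrees. The gripper holds the brass bar at a 35.9 mm opening (the bar is 36 mm long), with about 5 N down and 6 N sideways on the wrist.

**Checks that failed or disagreed:**
- **First handle grasp:** it missed. The fingers closed above the bar because they appear to end about 27 mm short of the reported fingertip position. I opened them, went 25 mm lower and gripped it properly.
- **Last canister check:** the top camera agreed with the wrist camera to about 2 mm, and the scene camera put white and amber 3–5 mm off. For green, the scene camera's reading was about 55 mm off. I took that as a bad detection, because the top camera and the picture both show it in line.

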